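# Set the roll gap of a sample mill and clamp it

### The arm

A 6-joint arm with a two-finger parallel gripper is mounted at the origin on a cart in front of the work surface, level with it; the furniture and walls round the work are solid. World frame = base frame: x ahead of the robot, y to its left, z up, the work surface at z = 0. Lengths are in m, angles in rad, forces in N, time in s.
With the tool pointing down it reaches from about 0.35 to 0.975 m from the base axis. Payload 4.9 kg.
Tool frame: the origin (TCP) lies on the front face of the gripper's body, between the roots of the fingers; the fingertips stand ctrl.tip_extent ahead of it and the grasp point (between the pads) lies 54 mm ahead of it (ctrl.tip_extent is the distance from the TCP to the fingertips, in m); z points along the fingers, y is the line along which they close (so a half turn about z gives the same grasp; the last joint's range is limited). The gripper opens to 85 mm and grips with 20 to 120 N. Pads are 22 mm wide; open, the fingers measure 114 mm over their backs; the gripper's body (76 mm by 85 mm) begins 54 mm behind the grasp point. The pads swing forward as they close: fully open they stand 13 mm farther back than shut.
Start: joints at [-1.421, 0.053, 1.613, -0, 1.476, -0.119], TCP at [0.166, -0.603, 0.304] pointing down, gripper open.
Joint ranges: [-3.01, 3.01], [-1.01, 2.22], [0.06, 2.58], [-1.02, 4.17], [0.09, 2.62], [-3.14, 3.14]. Speed limits (rad/s): [2.57, 2.57, 3.14, 3.14, 3.14, 3.14].

### API

Orientations are given as a rotation vector (axis times angle).
In Python, from station import ctrl gives the robot as it stands.
- The arm moves only by the tool apply_moves, never from a script. Its argument "rows" is one flat list of numbers, 6 for each row, row after row: the shift along the tool's x, y, z normalised to -1 to 1, where 1 is 0.6 m, then the turn, a rotation vector about the tool's x, y, z normalised to -1 to 1, where 1 is 90 degrees. A call has 1 to 20 rows; each row is the pose to reach, as a shift and turn from the pose commanded when the call began, along the tool's axes at that moment; what a row does not reach only later rows make up. A row lasts 1/10 s, in which the tool goes at most 50 mm and 8.59 degrees, less where a joint would pass 70% of its speed; a pose out of reach is approached as far as the arm can. A call with a number of a shift or a turn outside -1 to 1 is refused whole. A call with a gripper value outside its range is refused whole. "grip" is the opening, from 0 (shut) to 1 (fully open), set as the call begins (left out, the last holds). The fingers move at their own pace and stop on an object; "grip_force" is the grip in N (left out, the last holds). Time passes only in rows, so rows that repeat a pose let the fingers close. It gives the time, the measured TCP pose, the force, the opening and the grip force at its end, in the units of the state.
- ctrl.get_obs(): the state, without advancing time (a new reading comes with each control period).
- ctrl.get_image(name): name is "scene" or "top"; returns (picture, depth): 400x640x3 uint8, blue, green, red; 400x640 float32, m along the optical axis (not along the pixel's ray), 0 where there is no reading.
- ctrl.camera_model(name): a dict with "mtx" (3x3 intrinsics, pixels), "R" (3x3) and "t" (3): a world point X has camera coordinates R X + t. Camera axes: x right, y down, z forward; pixel columns grow to the right and rows downward; lengths in m; the calibration is good to about 2 mm. A picture is of the moment at which its call begins. camera_model takes no time and is no camera call.
- ctrl.finish_job(): hands the job in; it is judged then, once.
The state is a dict: "t": time; "q": joint angles; "dq": joint speeds; "effort": joint torques, N m; "tool_pos": TCP position; "tool_rot": TCP orientation; "contact_force": force on the tool from outside, world axes, zero at the start; "wrist_torque": the same for the moment, N m; "opening": finger opening in m; "grip_force": force on a finger pad.
Only numpy, scipy, OpenCV 4.12 (cv2) and the standard library are available. Lean on these libraries where they do the work, as an engineer would, in place of code of your own. Each camera call takes 0.05 s, during which the arm holds its last target. There are 200 camera calls.

### The job

Set the roll gap of the small green twin-roll sample mill for the next batch: with the fingertips resting lightly on top of the knurled brass wheel, roll it until the red pointer lines up with the black line of the yellow index tab, then push the orange clamp lever round with a finger until it is fully home. Work by touch alone on the wheel and the lever: do not pinch anything, do not push the roll or its slide directly, and leave the things standing round the mill where they are.

Things in the scene. Friction and masses are not known exactly. Their poses are not given: they have to be found in the camera images.
- mill: green bench mill, hopper off, fixed to the bench: base 230 (x) by 150 (y) mm, at most 96 mm tall, yaw varies. Origin under the centre of the base, on the bench; x points from the wheel (front) to the rear roll, y to the scale side (left seen from the wheel end), z up. The two steel rolls lie along y, the gap between them. Its crank does not move
- wheel_crown (a point): fixed point of the mill: topmost point of the wheel's rim, at mill x = -88, y = 0, z = 82 mm
- knurled_rim: knurled brass adjuster wheel: cylinder of radius 24 mm, 18 mm wide; origin at its centre (mill x = -88, y = 0, z = 58 mm), axis level along the mill's x; turns with joint adjuster_wheel. The green stand plates before and behind it (mill x = -107 to -69, y = -16 to 16) reach up to z = 70 mm, so its top stands 12 mm clear. From the crown its rim falls by 1.7 mm at 9 mm, 3.2 mm at 12 mm to either side
- adjuster_wheel (a joint): turn of the wheel, rad, stops at 0 and 9.3. Grows, and closes the gap, when its top is rolled towards mill +y (left). It is the nut of a screw of 16 mm lead: each rad moves front roll and pointer 2.55 mm along mill +x. Takes 2.1 N along the rim: a fingertip pressing down with 5 to 10 N carries it by friction. Turns both ways, stays where it is left
- roll_carriage: sliding front roll with grey bearing blocks, yoke bar and the steel screw (11 mm thick) that runs forward through the wheel at mill z = 58 mm, as far as x = -130 mm. Origin at the mill's origin while the gap is fully open; slides along mill x. Only the wheel may move it: not to be pushed directly
- pointer_tip (a point): tip of the red pointer blade (2 mm wide) on the sliding left bearing block, over the aluminium scale ledge on the mill's left, at mill y = 76.5, z = 57 mm; mill x = 12 mm at the start (gap 26 mm, fully open), more as the gap closes
- tab_line (a point): inner end of the black line (2 mm wide) on the yellow index tab on the scale ledge, at mill y = 76.5, z = 57 mm; axes parallel to the mill's. Its mill x differs from run to run (18 to 26 mm) and does not change. The gap is set when pointer tip and line stand at the same mill x, within 2 mm
- lever_pivot (a point): fixed point of the mill on the vertical axis of the clamp lever, at mill x = -15, y = -78, z = 77 mm
- lever_grip: orange grip bar of the clamp lever, 11 to 13 mm thick, from 6 to 66 mm out from the pivot axis, its underside at mill z = 68 to 72 mm; origin on the pivot axis at z = 65 mm, its -y axis points along the bar. Free space under and beside the bar where mill y is below -95 mm
- lever_end (a point): point on the centre line of the orange lever grip, 50 mm out from the pivot axis, at mill z = 77 mm
- clamp_lever (a joint): swing of the clamp lever, rad: 0 = open, pointing to mill -y (right, away from the mill); starts at 0 to 0.3; grows counter-clockwise seen from above, swinging towards mill +x, to its stop at 1.4 = clamped, nearly along the mill's right side. Takes about 1 N at the grip, stays where it is left; it does not itself block the wheel
- beaker: bystander: small glass weighing beaker with a dried residue, 54 across, 46 tall mm; origin at the centre of its underside; loose, to be left alone
- amber_bottle: bystander: small amber reagent bottle without a cap, 32 across, 53 tall mm; origin at the centre of its underside; loose, to be left alone
- spoon: bystander: white plastic spoon, lying, 106 long, 7 thick mm; origin at the centre of its underside; loose, to be left alone
- vial: bystander: clear glass vial with a little yellow reagent, 22 across, 61 tall mm; origin at the centre of its underside; loose, to be left alone
- filter_tin: bystander: round blue tin with a pale label, 70 across, 34 tall mm; origin at the centre of its underside; loose, to be left alone
- marker: bystander: blue and white marker pen, lying, 135 long, 16 thick mm; origin at the centre of its underside; loose, to be left alone

How it is judged:
On the way, in this order (a step that is already met when the one before it is completed fails the run):
1. the wheel is rolled until the pointer stands on the tab's line, the lever still open (x of pointer_tip in the frame of tab_line between -0.002 and 0.002 m and velocity of joint adjuster_wheel between -0.05 and 0.05 rad/s and value of joint clamp_lever below 0.6 rad), for 0.2 s.
2. the clamp lever is pushed home (value of joint clamp_lever above 1.28 rad), for 0.2 s.
At the end, for the whole second after the job is handed in: the red pointer's tip is within 2 mm of the tab's line along the mill's x, the wheel is at rest, and the clamp lever is home (joint above 1.28 of 1.4 rad) (x of pointer_tip in the frame of tab_line between -0.002 and 0.002 m and velocity of joint adjuster_wheel between -0.05 and 0.05 rad/s and value of joint clamp_lever above 1.28 rad); the robot touches nothing.
It fails at once if the wheel is pinched or pressed with more than 60 N (contact force between the fingers and knurled_rim above 60 N).
It fails at once if the lever is pinched or pressed with more than 60 N (contact force between the fingers and lever_grip above 60 N).
It fails at once if the sliding roll, its yoke or its screw is pushed directly (more than 3 N) (contact force between any of the fingers, the arm and roll_carriage above 3 N).
It fails at once if a thing standing round the mill is pushed away or lifted (moved more than 15 mm) (distance of any of beaker, amber_bottle, spoon, vial, filter_tin, marker from where it was at the start of the episode above 0.015 m).
It also fails if it takes over 67 s, if anything falls off the work surface, if the arm or the gripper's body presses on something with over 40 N, if the wrist force passes 120 N, or if a joint passes its speed limit or range.

## Working session

There is one attempt and no reset: what is moved stays moved. The work goes in short steps, Python scripts to look and compute and a tool call to move; the robot and the scene stay as the last step left them, time stands still between calls to the robot, and variables do not carry over. Pictures are saved under pics/ and viewed, at most 10 in all, crops included, and the job is handed in when it is done.

Besides the shell and the picture viewer there is one more tool, called after "Emit:" as name(argument=value, ...), one argument or row to a line, values as JSON. apply_moves: Moves the arm, as the interface text tells. Its arguments: {"type":"object","properties":{"rows":{"type":"array","items":{"type":"number"}},"grip":{"type":"number"},"grip_force":{"type":"number"}},"required":["rows"]}

```bash
mkdir -p pics
python3 - <<'E'
from station import ctrl
import cv2,numpy as np
o=ctrl.get_obs();print(o['t'],o['tool_pos'],o['tool_rot'],o['contact_force'],ctrl.tip_extent)
for n in('scene','top'):
    p,d=ctrl.get_image(n);cv2.imwrite(f'pics/{n}0.png',p);np.save(f'{n}_d.npy',d)
    m=ctrl.camera_model(n);R,t=np.array(m['R']),np.array(m['t']);print(n,np.round(m['mtx'],1).tolist(),np.round(R,3).tolist(),(-R.T@t).round(3))
E
```

```text
0.0 [ 0.1659163  -0.6020812   0.30265991] [-3.11124624e+00 -4.20711327e-01  6.27639741e-05] [ 0.1850663  -0.13261065 -0.90874674] 0.0726
scene [[363.9, 0.0, 319.7], [0.0, 363.9, 203.3], [0.0, 0.0, 1.0]] [[-0.746, -0.665, -0.004], [-0.413, 0.468, -0.781], [0.522, -0.581, -0.624]] [0.094 0.33  0.646]
top [[428.0, 0.0, 315.3], [0.0, 428.0, 199.5], [0.0, 0.0, 1.0]] [[-0.013, -1.0, -0.005], [-0.996, 0.013, -0.084], [0.084, 0.004, -0.996]] [ 0.45  -0.16   1.101]
```

View pics/scene0.png

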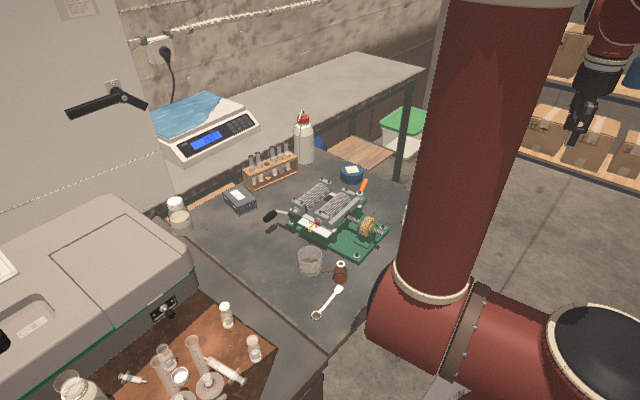

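View pics/top0.png

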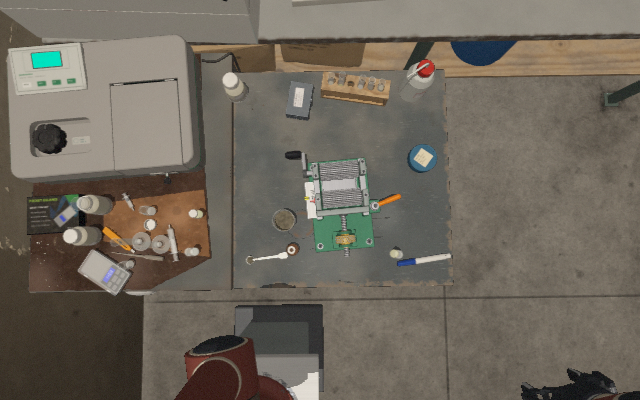

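The scene view shows the mill with its wheel at (367,226). In the top view the wheel is at (346,239), the lever grip at (388,200), the tab and pointer near (308,198). The vial at (396,253) and the marker are to the right of the wheel, the bottle at (293,248) and the spoon to the left.

```bash
cat > h.py <<'E'
import cv2,numpy as np
from station import ctrl
def cam(n):
    m=ctrl.camera_model(n);return np.array(m['mtx']),np.array(m['R']),np.array(m['t'])
def ray(n,uv,z):
    K,R,t=cam(n);c=-R.T@t;v=R.T@np.linalg.inv(K)@[uv[0],uv[1],1.];return c+v*(z-c[2])/v[2]
def proj(n,X):
    K,R,t=cam(n);p=K@(R@np.asarray(X)+t);return p[:2]/p[2]
def blobs(p,roi,lo,hi,k=4):
    x0,y0,x1,y1=roi;h=cv2.cvtColor(p[y0:y1,x0:x1],cv2.COLOR_BGR2HSV)
    m=cv2.inRange(h,lo,hi);n,l,s,c=cv2.connectedComponentsWithStats(m)
    o=sorted(range(1,n),key=lambda i:-s[i,4])[:k]
    return [(s[i,4],(c[i]+[x0,y0]).round(2),(s[i,:4]+[x0,y0,0,0]),(np.argwhere(l==i)[:,::-1]+[x0,y0])) for i in o]
E
python3 - <<'E'
from h import *
p=cv2.imread('pics/top0.png');roi=(280,140,420,275)
for nm,lo,hi,k in(('green',(60,80,40),(85,255,255),2),('orange',(5,180,150),(18,255,255),2),('yellow',(22,150,120),(35,255,255),3),('brass',(14,60,80),(28,200,255),3),('red',(0,150,80),(4,255,255),2)):
    for a,c,s,pts in blobs(p,roi,lo,hi,k):print(nm,a,c,s, cv2.minAreaRect(pts.astype(np.float32)) if nm in('green','orange','brass') else '')
c=cv2.resize(p[145:265,280:420],None,fx=4.9,fy=4.9,interpolation=cv2.INTER_CUBIC)
s=cv2.imread('pics/scene0.png');d=cv2.resize(s[165:265,255:395],None,fx=5.5,fy=5.5,interpolation=cv2.INTER_CUBIC)
cv2.imwrite('pics/topc.png',c);cv2.imwrite('pics/scenec.png',d)
E
```

```text
green 1631 [343.27 230.67] [313 207  67  45] ((347.39593505859375, 229.8651885986328), (38.03182601928711, 68.11844635009766), 83.2901611328125)
green 47 [337.7 160.3] [317 158  41   5] ((337.0287170410156, 160.31556701660156), (1.176964521408081, 40.197872161865234), 84.80557250976562)
orange 106 [389.63 199.26] [378 194  23  12] ((389.3448486328125, 199.36203002929688), (4.642383575439453, 23.026222229003906), 68.19859313964844)
yellow 4 [305.5 197. ] [304 197   4   1] 
yellow 2 [305.5 199. ] [305 199   2   1] 
brass 206 [285.6  219.68] [280 211  14  19] ((286.5, 220.0), (13.0, 18.0), 0.0)
brass 157 [344.87 238.8 ] [336 234  19  11] ((345.0, 239.0), (10.0, 18.0), 90.0)
brass 16 [306.31 197.31] [304 196   5   4] ((306.0, 197.5), (3.0, 4.0), 90.0)
```

View pics/topc.png

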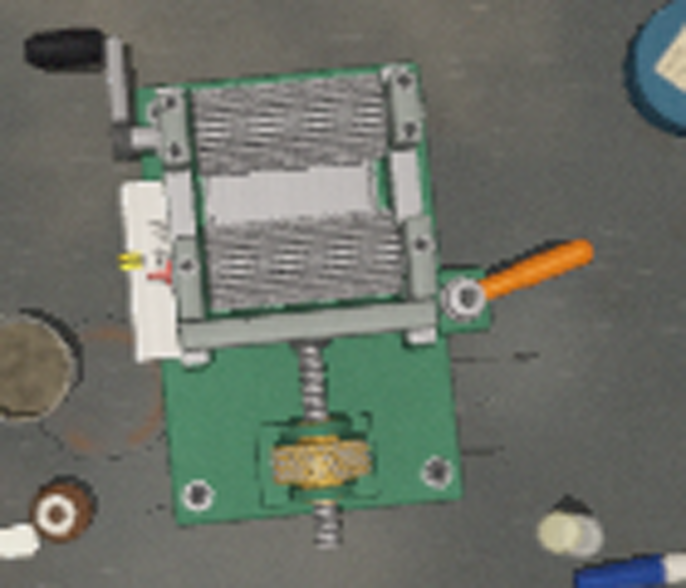

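View pics/scenec.png

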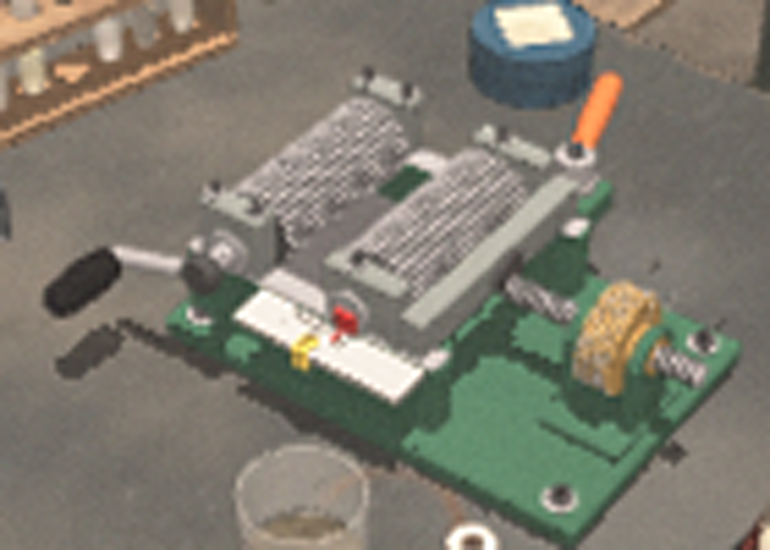

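The top crop shows the wheel at top-image (345.5,239.3), the lever pivot at (374.7,205.8), the lever's outer end at (400,195.6), the red pointer at (310.6,200.7) and the tab line at (306.7,198.3). In the scene crop the pointer (red) and the yellow tab are both unobstructed.

```bash
cat >> h.py <<'E'
def pose():
    A=ray('top',(345.5,239.3),.082)[:2];B=ray('top',(374.7,205.8),.079)[:2]
    a=np.array([-.088,0]);b=np.array([-.015,-.078])
    y=np.arctan2(*(B-A)[::-1])-np.arctan2(*(b-a)[::-1]);y=(y+np.pi)%(2*np.pi)-np.pi
    c,s=np.cos(y),np.sin(y);M=np.array([[c,-s],[s,c]]);o=(A+B)/2-M@(a+b)/2
    return o,y,M,np.linalg.norm(B-A)/np.linalg.norm(b-a)
def w2m(X):
    o,y,M,_=pose();return np.r_[M.T@(np.asarray(X)[:2]-o),X[2]]
def m2w(X):
    o,y,M,_=pose();return np.r_[M@np.asarray(X[:2])+o,X[2]]
E
python3 - <<'E'
from h import *
o,y,M,r=pose();print(o,np.degrees(y),r)
for c in [(-115,75),(-115,-75),(115,75),(115,-75)]:
    q=proj('top',m2w(np.r_[np.array(c)/1e3,.008]));print(c,q,(q-[280,145])*4.9)
for n,uv,z in (('end',(400,195.6),.077),('ptr',(310.6,200.7),.057),('tab',(306.7,198.3),.057),('vial',(396,253),.06),('bottle',(292.5,249),.053),('beaker',(284,219),.046),('tin',(423,158),.034)):
    print(n,ray('top',uv,z).round(3),(1e3*w2m(ray('top',uv,z))).round(1))
for X in((12,76.5,57),(20,76.5,57),(-88,0,82),(-15,-78,77)):print(X,proj('top',m2w(np.array(X)/1e3)),proj('scene',m2w(np.array(X)/1e3)))
p=cv2.imread('pics/scene0.png');h=cv2.cvtColor(p,cv2.COLOR_BGR2HSV)
for a,c,s,pts in blobs(p,(295,205,340,245),(22,120,100),(35,255,255),3)+blobs(p,(295,205,340,245),(0,150,80),(6,255,255),2)+blobs(p,(295,205,340,245),(172,150,80),(180,255,255),2):print(a,c,s)
print(m2w((-.088,0,.082)),m2w((-.015,-.078,.077)))
E
```

```text
[ 0.52839667 -0.21884194] 4.677914063397497 0.9963080429131057
(-115, 75) [315.18272572 252.56602314] [172.39535603 527.07351341]
(-115, -75) [374.03576763 246.94490494] [460.77526138 499.53003422]
(115, 75) [306.75508915 163.25697471] [131.09993682  89.45917606]
(115, -75) [364.57991951 157.77164213] [414.44160562  62.58104644]
end [ 0.544 -0.359  0.077] [   3.6 -141.2   77. ]
ptr [ 0.536 -0.144  0.057] [13.4 73.8 57. ]
tab [ 0.542 -0.135  0.057] [20.2 82.8 57. ]
vial [ 0.406 -0.349  0.06 ] [-132.5 -119.5   60. ]
bottle [ 0.419 -0.099  0.053] [-99.5 128.7  53. ]
beaker [ 0.492 -0.078  0.046] [-24.5 143.4  46. ]
tin [ 0.642 -0.428  0.034] [  95.9 -218.    34. ]
(12, 76.5, 57) [309.55698105 201.38910209] [314.77743277 227.33878711]
(20, 76.5, 57) [309.25156847 198.14716719] [312.14516154 225.9937169 ]
(-88, 0, 82) [345.44524496 239.36262299] [368.12499019 219.07459566]
(-15, -78, 77) [374.642615   205.79653943] [359.35066456 193.55678395]
12 [309.33 228.5 ] [308 227   5   5]
11 [317.36 222.82] [316 221   4   4]
[ 0.44068981 -0.22601872  0.082     ] [ 0.51980788 -0.29780543  0.077     ]
```

```bash
cat >> h.py <<'E'
from scipy.spatial.transform import Rotation as Ro
def rows(P,yaw_axis=None):
    """normalised row to TCP P (world); yaw_axis: world dir wanted for tool y, tool z down"""
    o=ctrl.get_obs();R=Ro.from_rotvec(o['tool_rot']);s=R.inv().apply(np.asarray(P)-o['tool_pos'])/.6
    y=np.array(yaw_axis) if yaw_axis is not None else R.as_matrix()[:,1]
    y=np.r_[y[:2],0]/np.hypot(*y[:2]);z=np.array([0,0,-1.]);G=Ro.from_matrix(np.c_[np.cross(y,z),y,z])
    return s.round(4),((R.inv()*G).as_rotvec()/(np.pi/2)).round(4)
E
python3 - <<'E'
from h import *
M=pose()[2];c=m2w((-.088,0,.082));print(rows(c+[0,0,.12],-M[:,1]),c)
E
```

```text
(array([ 0.6079, -0.4824,  0.169 ]), array([-0.0012, -0.    ,  0.1192])) [ 0.44068981 -0.22601872  0.082     ]
```

Emit:
apply_moves(
  rows=[0.608,-0.482,0.169,0,0,0.119,0.608,-0.482,0.169,0,0,0.119,0.608,-0.482,0.169,0,0,0.119,0.608,-0.482,0.169,0,0,0.119,0.608,-0.482,0.169,0,0,0.119,0.608,-0.482,0.169,0,0,0.119,0.608,-0.482,0.169,0,0,0.119,0.608,-0.482,0.169,0,0,0.119,0.608,-0.482,0.169,0,0,0.119,0.608,-0.482,0.169,0,0,0.119,0.608,-0.482,0.169,0,0,0.119,0.608,-0.482,0.169,0,0,0.119,0.608,-0.482,0.169,0,0,0.119,0.608,-0.482,0.169,0,0,0.119],
  grip=0,
  grip_force=20,
)

```text
t: 1.5
tool_pos: [0.4405, -0.2279, 0.2029]
tool_rot: [3.139, 0.126, 0.001]
contact_force: [-0.5, -0.1, 0.1]
opening: 0.0002
grip_force: 0.0
```

Run:
```python
from h import *
M=pose()[2];c=m2w((-.088,-.009,.082));o=ctrl.get_obs()
print(o['t'],o['tool_pos'],o['contact_force'],o['opening'],ctrl.tip_extent)
print(rows(c+[0,0,ctrl.tip_extent+.004],-M[:,1]),c)
p,d=ctrl.get_image('scene');cv2.imwrite('pics/s1.png',cv2.resize(p[120:270,255:435],None,fx=4,fy=4,interpolation=cv2.INTER_CUBIC))
```

```text
1.5 [ 0.44049847 -0.22792591  0.20289462] [-0.46948245 -0.11077085  0.10220366] 0.00018276989008080333 0.0726
(array([0.0006, 0.0118, 0.0738]), array([ 0.0004, -0.0003, -0.001 ])) [ 0.4414238  -0.23498874  0.082     ]
```

View pics/s1.png

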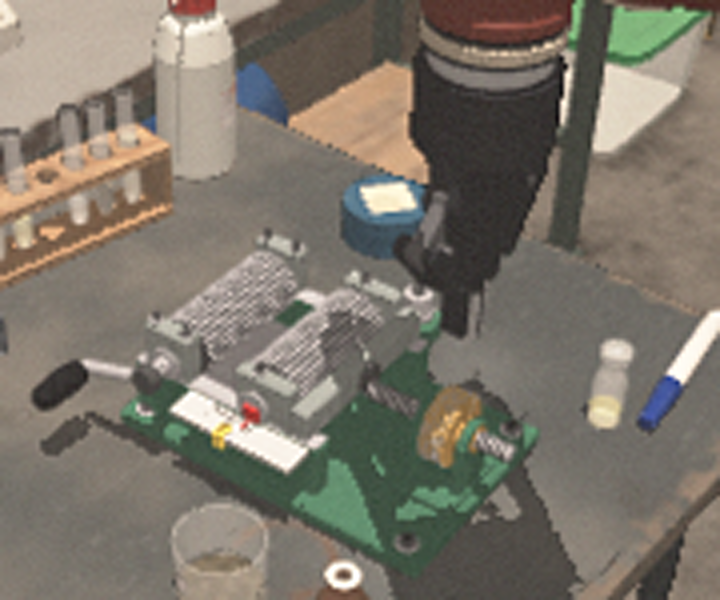

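The gripper is shut above the wheel at crop (455,320), clear of everything, and the red pointer (250,413) and yellow tab (222,436) stay visible to the scene camera.

Emit:
apply_moves(
  rows=[0,0.012,0.06,0,0,0,0,0.012,0.074,0,0,0,0,0.012,0.077,0,0,0,0,0.012,0.077,0,0,0],
)

```text
t: 1.95
tool_pos: [0.4414, -0.2342, 0.1567]
tool_rot: [-3.139, -0.128, 0.0]
contact_force: [-0.5, -0.1, 0.3]
opening: -0.0002
grip_force: 0.0
```

Emit:
apply_moves(
  rows=[0,0,0.001,0,0,0,0,0,0.002,0,0,0,0,0,0.003,0,0,0,0,0,0.003,0,0,0],
)

```text
t: 2.35
tool_pos: [0.4416, -0.234, 0.1548]
tool_rot: [3.139, 0.129, 0.001]
contact_force: [0.2, 0.1, 0.4]
opening: 0.0004
grip_force: 0.0
```

Emit:
apply_moves(
  rows=[0,0,0.001,0,0,0,0,0,0.002,0,0,0,0,0,0.002,0,0,0],
)

```text
t: 2.65
tool_pos: [0.4417, -0.2341, 0.1545]
tool_rot: [-3.139, -0.129, 0.0]
contact_force: [-2.3, 2.6, 6.3]
opening: -0.0001
grip_force: 3.5
```

Emit:
apply_moves(
  rows=[0,0,0.001,0,0,0,0,0,0.001,0,0,0],
)

```text
t: 2.85
tool_pos: [0.4417, -0.2341, 0.1544]
tool_rot: [-3.139, -0.129, 0.0]
contact_force: [-4.7, 3.2, 10.1]
opening: -0.0
grip_force: 5.0
```

Emit:
apply_moves(
  rows=[0,-0.005,0,0,0,0,0,-0.01,0,0,0,0,0,-0.015,0,0,0,0,0,-0.02,0,0,0,0,0,-0.025,0,0,0,0,0,-0.03,0,0,0,0,0,-0.03,0,0,0,0],
)

```text
t: 3.55
tool_pos: [0.4405, -0.2162, 0.1536]
tool_rot: [3.138, 0.129, 0.003]
contact_force: [-0.2, -0.0, 5.0]
opening: -0.0003
grip_force: 2.4
```

```bash
cat >> h.py <<'E'
def gap(name=None):
    p,d=ctrl.get_image('scene');roi=(290,205,345,245)
    big=cv2.resize(p[205:245,290:345],None,fx=14,fy=14,interpolation=cv2.INTER_CUBIC)
    if name:cv2.imwrite(f'pics/{name}.png',big)
    b,g,r=[p[205:245,290:345,i].astype(float) for i in range(3)]
    out=[]
    for w in (np.clip(r-np.maximum(g,b)-60,0,None),np.clip(np.minimum(r,g)-b-60,0,None)):
        ys,xs=np.indices(w.shape);c=np.array([(w*xs).sum(),(w*ys).sum()])/w.sum()+[290,205];out.append((c.round(2),(1e3*w2m(ray('scene',c,.057))).round(2)))
    return out
E
python3 -c "
from h import *
import cv2
o=ctrl.get_obs();print(o['tool_pos'],o['contact_force']);real=ctrl.get_image
ctrl_get=cv2.imread('pics/scene0.png')
print(gap('g1'))
import h
class C: pass
class F:
    get_image=staticmethod(lambda n:(ctrl_get,None)); camera_model=staticmethod(ctrl.camera_model)
h.ctrl=F
print(gap())
"
```

```text
[ 0.44054072 -0.2162233   0.15356189] [-0.19368417 -0.02165743  4.99302211]
[(array([316.46, 222.68]), array([18.96, 60.76, 57.  ])), (array([309.88, 228.09]), array([19.77, 85.61, 57.  ]))]
[(array([317.15, 222.92]), array([17.09, 60.47, 57.  ])), (array([309.87, 228.01]), array([19.94, 85.41, 57.  ]))]
```

View pics/g1.png

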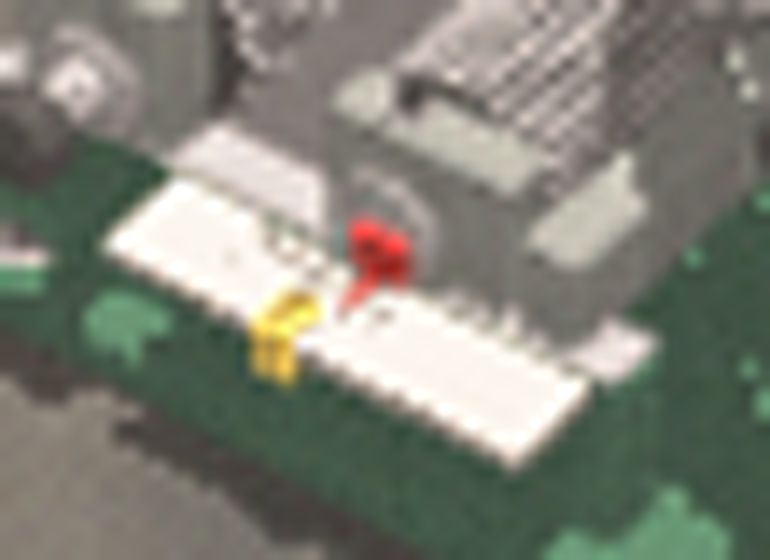

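The pointer's red blade (now at scene px 316.5,222.7) moved 1.9 mm towards the yellow tab with an 18 mm stroke, so there is no slip. It is still short of the tab by about 6 mm.

Emit:
apply_moves(
  rows=[0,0,-0.008,0,0,0,0,0.015,-0.008,0,0,0,0,0.03,-0.008,0,0,0,0,0.03,-0.008,0,0,0,0,0.03,-0.002,0,0,0,0,0.03,0.0005,0,0,0,0,0.03,0.0005,0,0,0,0,0.025,0.0005,0,0,0,0,0.02,0.0005,0,0,0,0,0.015,0.0005,0,0,0,0,0.01,0.0005,0,0,0,0,0.005,0.0005,0,0,0,0,0,0.0005,0,0,0,0,0,0.0005,0,0,0],
)

```text
t: 5.0
tool_pos: [0.4403, -0.2165, 0.1535]
tool_rot: [3.137, 0.129, 0.001]
contact_force: [-2.1, 0.2, 7.5]
opening: 0.0
grip_force: 3.3
```

Emit:
apply_moves(
  rows=[0,0,-0.008,0,0,0,0,0.015,-0.008,0,0,0,0,0.03,-0.008,0,0,0,0,0.03,-0.008,0,0,0,0,0.03,-0.002,0,0,0,0,0.03,0,0,0,0,0,0.03,0,0,0,0,0,0.025,0,0,0,0,0,0.02,0,0,0,0,0,0.015,0,0,0,0,0,0.01,0,0,0,0,0,0.005,0,0,0,0,0,0,0,0,0,0,0,0,0,0,0,0],
)

```text
t: 6.4
tool_pos: [0.4403, -0.2165, 0.1535]
tool_rot: [3.137, 0.129, 0.001]
contact_force: [-2.5, -0.1, 7.4]
opening: 0.0002
grip_force: 3.2
```

Run:
```python
from h import *
o=ctrl.get_obs();print(o['t'],o['tool_pos'],o['contact_force'])
print(gap())
p,d=ctrl.get_image('top')
a=cv2.resize(p[185:215,293:325],None,fx=16,fy=16,interpolation=cv2.INTER_CUBIC)
s,_=ctrl.get_image('scene');b=cv2.resize(s[213:237,300:326],None,fx=20,fy=20,interpolation=cv2.INTER_CUBIC)[:480]
b=cv2.resize(b,None,fx=.55,fy=.55)
c=np.zeros((480,a.shape[1]+b.shape[1],3),np.uint8);c[:,:a.shape[1]]=a;c[:b.shape[0],a.shape[1]:]=b
cv2.imwrite('pics/g2.png',c);print(c.shape,a.shape)
t=p[190:207,300:316].astype(int);print('r-b col303..312\n',(t[:,:,2]-t[:,:,0])[:,2:13])
```

```text
6.4 [ 0.44033899 -0.21651381  0.15354065] [-2.47971054 -0.09407611  7.40663425]
[(array([315.32, 222.13]), array([22.41, 60.86, 57.  ])), (array([309.88, 228.07]), array([19.81, 85.56, 57.  ]))]
(480, 798, 3) (480, 512, 3)
r-b col303..312
 [[  8   7   8  13  15  14  13  13  12  11  12]
 [  7   6   8  11  13  15  13  13  13  15  13]
 [  7   6   6  13  14  13  15  15  13  14  13]
 [  5   7   5  11  14  14  14  14  15  14  11]
 [  5   2   5   8   8  13  14  13  13  14  14]
 [  4   3   3   9  10  12  13  14  15  14  12]
 [  7   6  10  36  51  73  58  15  13  13  11]
 [  3  15 103 165 128 123  77  12  15  14  12]
 [  7  10  43  76  98  97  77  22  79  81  90]
 [  4   6  68 145 146 124 102  32  43  59  46]
 [  6   5  13  35  18  17  18  14  14  15  14]
 [  4   5   7   7  11  14  13  14  14  14  12]
 [  5   3   5   4  10  12  13  12  14  13  12]
 [  6   8   5   5  11  14  14  13  13  15  13]
 [ 10   9   7   4   7   8  14  13  13  15  13]
 [  7  10   7   5   6  10  12  14  13  15  14]
 [  4   8   5   2   6  11  14  13  14  14  14]]
```

View pics/g2.png

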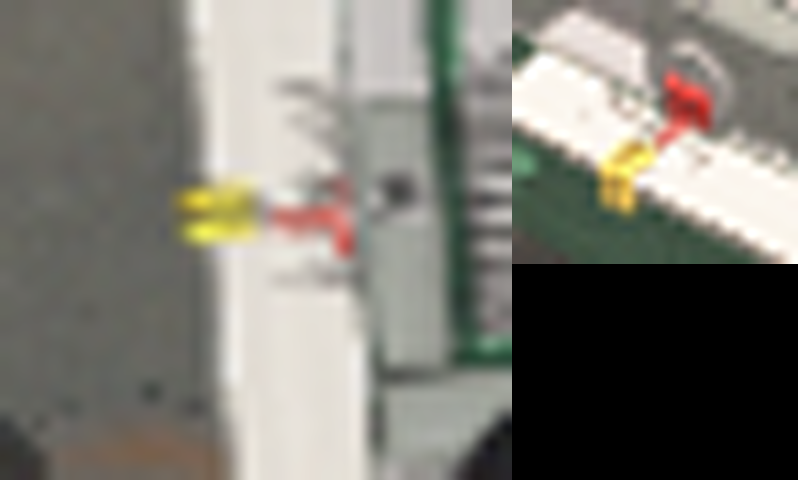

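In the top view (left, 16x) the red blade's line is about 0.95 px (about 2.3 mm) short of the tab's black line. It reaches row 198.85 against the tab centre at 197.9. One full stroke and a short one are left.

Emit:
apply_moves(
  rows=[0,0,-0.008,0,0,0,0,0.018,-0.008,0,0,0,0,0.034,-0.008,0,0,0,0,0.034,-0.008,0,0,0,0,0.034,-0.002,0,0,0,0,0.034,0,0,0,0,0,0.034,0,0,0,0,0,0.029,0,0,0,0,0,0.023,0,0,0,0,0,0.017,0,0,0,0,0,0.011,0,0,0,0,0,0.005,0,0,0,0,0,-0.002,0,0,0,0,0,-0.002,0,0,0,0,0,-0.002,0,0,0,0],
)

```text
t: 8.05
tool_pos: [0.4403, -0.2149, 0.1531]
tool_rot: [3.139, 0.129, 0.002]
contact_force: [0.8, 0.5, 5.8]
opening: 0.0001
grip_force: 2.9
```

```bash
cat >> h.py <<'E'
def topgap():
    p,d=ctrl.get_image('top');t=p.astype(float);b,g,r=t[:,:,0],t[:,:,1],t[:,:,2]
    w=np.clip(r-b-30,0,None);vs=np.arange(194,203)
    tab=np.mean([(w[194:203,u]*vs).sum()/w[194:203,u].sum()+.095*(u-308) for u in(305,306,307)])
    w=np.clip(r-g-20,0,None)
    pt=np.mean([(w[194:203,u]*vs).sum()/w[194:203,u].sum()+.095*(u-308) for u in(310,311,312)])
    return tab,pt,(pt-tab)*2.47
E
python3 - <<'E'
from h import *
o=ctrl.get_obs();print(o['t'],o['tool_pos'],o['contact_force'])
print(gap(),topgap())
p,d=ctrl.get_image('top')
a=cv2.resize(p[185:215,293:325],None,fx=16,fy=16,interpolation=cv2.INTER_CUBIC)
s,_=ctrl.get_image('scene');b=cv2.resize(s[213:237,300:326],None,fx=11,fy=11,interpolation=cv2.INTER_CUBIC)
c=np.zeros((480,a.shape[1]+b.shape[1],3),np.uint8);c[:,:a.shape[1]]=a;c[:b.shape[0],a.shape[1]:]=b
cv2.imwrite('pics/g3.png',c)
E
```

```text
8.05 [ 0.44031244 -0.21493624  0.15306633] [0.76736877 0.51053959 5.80648231]
[(array([314.43, 221.7 ]), array([25.1 , 60.89, 57.  ])), (array([309.86, 228.1 ]), array([19.79, 85.66, 57.  ]))] (np.float64(197.68233452917903), np.float64(197.8805828122495), np.float64(0.4896732591840251))
```

View pics/g3.png

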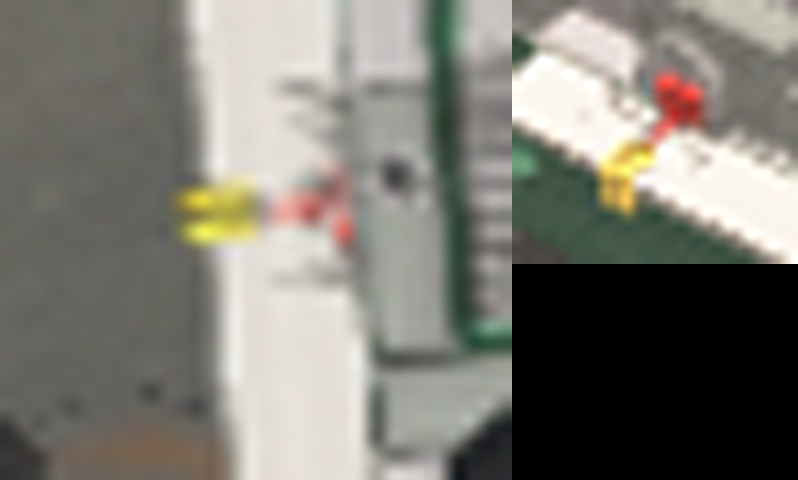

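The red blade now lines up with the tab's black line: pointer at row 197.9 and line at 197.7, about 0.5 mm. By kinematics the pointer is at 20.0 mm. Now I lift off and work out the lever approach.

Emit:
apply_moves(
  rows=[0,0,-0.01,0,0,0,0,0,-0.05,0,0,0,0,0,-0.1,0,0,0,0,0,-0.1,0,0,0],
)

```text
t: 8.65
tool_pos: [0.4416, -0.216, 0.2166]
tool_rot: [3.135, 0.129, 0.009]
contact_force: [-0.1, 0.1, 0.3]
opening: 0.0004
grip_force: 0.0
```

Run:
```python
from h import *
o=ctrl.get_obs();print(o['t'],o['q'].round(2) if hasattr(o['q'],'round') else o['q'],o['tool_pos'])
print(topgap(),gap())
M=pose()[2];P=m2w((-.035,-.131,.064+.0726))
for s in(1,-1):print(s,rows(P,s*M[:,0]))
p,d=ctrl.get_image('top')
for b in blobs(p,(370,180,415,215),(5,180,150),(18,255,255),1):
  vx,vy,x,y=cv2.fitLine(b[3].astype(np.float32),cv2.DIST_L2,0,.01,.01).ravel();q=1e3*w2m(ray('top',b[1],.083));print(b[0],q,np.arctan2(q[0]+15,-q[1]-78))
```

```text
8.65 [-0.61 -0.21  2.01  0.    1.33  0.88] [ 0.44158593 -0.21595821  0.21659299]
(np.float64(197.67218085553785), np.float64(197.88048869675313), np.float64(0.5145203678017595)) [(array([314.44, 221.71]), array([25.07, 60.89, 57.  ])), (array([309.88, 228.02]), array([19.91, 85.42, 57.  ]))]
1 (array([0.0878, 0.2369, 0.127 ]), array([ 6.000e-04, -2.000e-04, -9.998e-01]))
-1 (array([0.0878, 0.2369, 0.127 ]), array([-2.0000e-04, -6.0000e-04,  1.0002e+00]))
106 [  -3.19448251 -114.37962307   83.        ] 0.313787801830094
```

Emit:
apply_moves(
  rows=[0.088,0.237,0,0,0,-1,0.088,0.237,0,0,0,-1,0.088,0.237,0,0,0,-1,0.088,0.237,0,0,0,-1,0.088,0.237,0,0,0,-1,0.088,0.237,0,0,0,-1,0.088,0.237,0,0,0,-1,0.088,0.237,0,0,0,-1,0.088,0.237,0,0,0,-1,0.088,0.237,0,0,0,-1,0.088,0.237,0,0,0,-1,0.088,0.237,0,0,0,-1,0.088,0.237,0,0,0,-1],
)

```text
t: 10.1
tool_pos: [0.5036, -0.3518, 0.2108]
tool_rot: [-2.129, -2.307, 0.0]
contact_force: [0.2, 0.0, 0.6]
opening: 0.0001
grip_force: 0.0
```

Run:
```python
from h import *
M=pose()[2];P=m2w((-.035,-.131,.064+.0726));print(ctrl.get_obs()['tool_pos'],rows(P,M[:,0]))
K=rows(P)[0]
for th in np.arange(.2,1.41,.15):
    q=np.array([-.015,-.078])+.045*np.array([np.sin(th),-np.cos(th)])+.020*np.array([-np.cos(th),-np.sin(th)])
    print(th.round(2),(q*1e3).round(1),(rows(m2w(np.r_[q,.1366]))[0]-K).round(3))
p,d=ctrl.get_image('scene');cv2.imwrite('pics/s2.png',cv2.resize(p[90:260,265:435],None,fx=3.5,fy=3.5,interpolation=cv2.INTER_CUBIC))
```

```text
[ 0.50361831 -0.3518489   0.2107977 ] (array([-0.001 ,  0.0011,  0.1237]), array([-0.0012, -0.0012, -0.0009]))
0.2 [ -25.7 -126.1] [ 0.008  0.016 -0.   ]
0.35 [ -18.4 -127.1] [ 0.006  0.028 -0.   ]
0.5 [ -11.  -127.1] [ 0.007  0.04  -0.   ]
0.65 [  -3.7 -125.9] [ 0.008  0.052 -0.   ]
0.8 [   3.3 -123.7] [ 0.012  0.064 -0.   ]
0.95 [  10.  -120.4] [ 0.018  0.075 -0.   ]
1.1 [  16.  -116.2] [ 0.025  0.085 -0.   ]
1.25 [  21.4 -111.2] [ 0.033  0.094 -0.   ]
1.4 [  25.9 -105.4] [ 0.043  0.102 -0.   ]
```

View pics/s2.png

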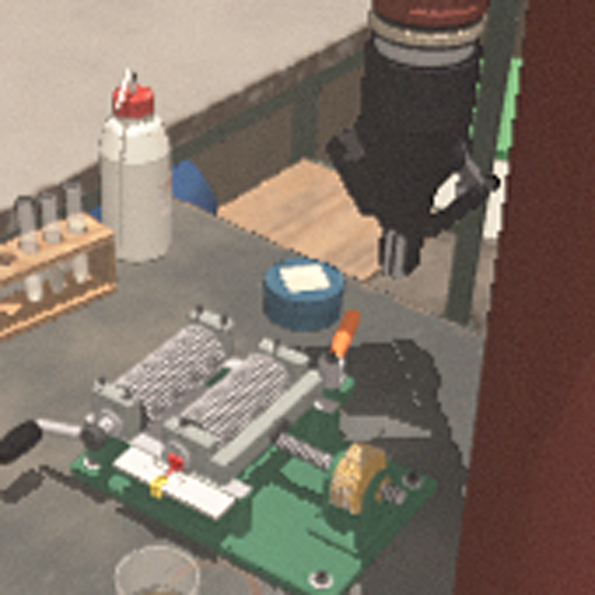

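The tool is turned so its wide knuckles lie along the mill's x, with the fingertips (crop 400,270) above and in front of the orange lever (345,335). The space below is free.

Emit:
apply_moves(
  rows=[0,0,0.06,0,0,0,0,0,0.1,0,0,0,0,0,0.124,0,0,0,0,0,0.124,0,0,0],
)

```text
t: 10.55
tool_pos: [0.5029, -0.3512, 0.135]
tool_rot: [-2.126, -2.306, 0.0]
contact_force: [-0.5, 0.5, 0.1]
opening: -0.0001
grip_force: 0.0
```

Emit:
apply_moves(
  rows=[0.004,0.008,0,0,0,0,0.008,0.016,0,0,0,0,0.007,0.022,0,0,0,0,0.006,0.028,0,0,0,0,0.006,0.034,0,0,0,0,0.007,0.04,0,0,0,0,0.007,0.046,0,0,0,0,0.008,0.052,0,0,0,0],
)

```text
t: 11.35
tool_pos: [0.535, -0.345, 0.1379]
tool_rot: [-2.129, -2.31, 0.0]
contact_force: [-1.3, -0.6, 0.1]
opening: 0.0003
grip_force: 0.6
```

Emit:
apply_moves(
  rows=[0.002,0.006,0,0,0,0,0.004,0.012,0,0,0,0,0.007,0.018,0,0,0,0,0.01,0.023,0,0,0,0,0.013,0.028,0,0,0,0,0.017,0.033,0,0,0,0,0.021,0.038,0,0,0,0,0.025,0.042,0,0,0,0,0.03,0.046,0,0,0,0,0.033,0.048,0,0,0,0,0.033,0.048,0,0,0,0],
)

```text
t: 12.45
tool_pos: [0.5621, -0.3226, 0.1381]
tool_rot: [2.128, 2.311, 0.0]
contact_force: [-0.1, -0.9, -0.3]
opening: 0.0005
grip_force: 0.3
```

```bash
cat >> h.py <<'E'
def lever():
    p,d=ctrl.get_image('top');m=cv2.inRange(cv2.cvtColor(p,cv2.COLOR_BGR2HSV),(5,180,120),(18,255,255))[170:215,360:415]
    ys,xs=np.nonzero(m);c=np.array([xs.mean()+360,ys.mean()+170]);q=1e3*w2m(ray('top',c,.083));return len(xs),q.round(1),np.arctan2(q[0]+15,-q[1]-78)
E
python3 -c "
from h import *
o=ctrl.get_obs();print(o['t'],1e3*w2m(o['tool_pos']),o['contact_force'],lever(),topgap())"
```

```text
12.45 [  25.16544183 -106.18584309  138.06173375] [-0.14861936 -0.86508873 -0.25535885] (62, array([ 13.7, -81. ,  83. ]), np.float64(1.4664847504507643)) (np.float64(197.6896040915606), np.float64(197.87490958938793), np.float64(0.45770457963350314))
```

Emit:
apply_moves(
  rows=[0.003,0.001,0,0,0,0,0.005,0.001,0,0,0,0,0.005,0.001,0,0,0,0],
)

```text
t: 12.85
tool_pos: [0.5621, -0.3216, 0.1383]
tool_rot: [2.127, 2.308, -0.005]
contact_force: [-1.7, -6.4, -2.2]
opening: 0.0
grip_force: 3.7
```

Emit:
apply_moves(
  rows=[0.003,0,0,0,0,0,0.004,0,0,0,0,0,0.004,0,0,0,0,0],
)

```text
t: 13.15
tool_pos: [0.562, -0.321, 0.1385]
tool_rot: [2.124, 2.305, -0.008]
contact_force: [-0.1, -13.8, -4.9]
opening: -0.0001
grip_force: 6.5
```

Emit:
apply_moves(
  rows=[-0.015,0,0,0,0,0,-0.05,0,0,0,0,0,-0.06,0,-0.06,0,0,0,-0.06,0,-0.14,0,0,0,-0.12,0,-0.2,0,0,0,-0.18,0,-0.2,0,0,0,-0.18,0,-0.2,0,0,0,-0.18,0,-0.2,0,0,0],
)

```text
t: 13.95
tool_pos: [0.5707, -0.4252, 0.2574]
tool_rot: [-2.129, -2.308, -0.002]
contact_force: [-1.0, 0.2, -0.6]
opening: -0.0002
grip_force: 0.0
```

```bash
python3 -c "
from h import *
o=ctrl.get_obs();print(o['t'],o['contact_force'],lever(),topgap(),gap())
p,_=ctrl.get_image('top');cv2.imwrite('pics/f.png',cv2.resize(p[145:270,275:435],None,fx=4.5,fy=4.5,interpolation=cv2.INTER_CUBIC))"
```

```text
13.95 [-0.97057142  0.2278098  -0.56520332] (113, array([ 22.4, -83.4,  83. ]), np.float64(1.4265693126804737)) (np.float64(197.67901105545593), np.float64(197.8751834886331), np.float64(0.48454590994760427)) [(array([314.43, 221.71]), array([25.11, 60.91, 57.  ])), (array([309.88, 228.03]), array([19.9 , 85.45, 57.  ]))]
```

View pics/f.png

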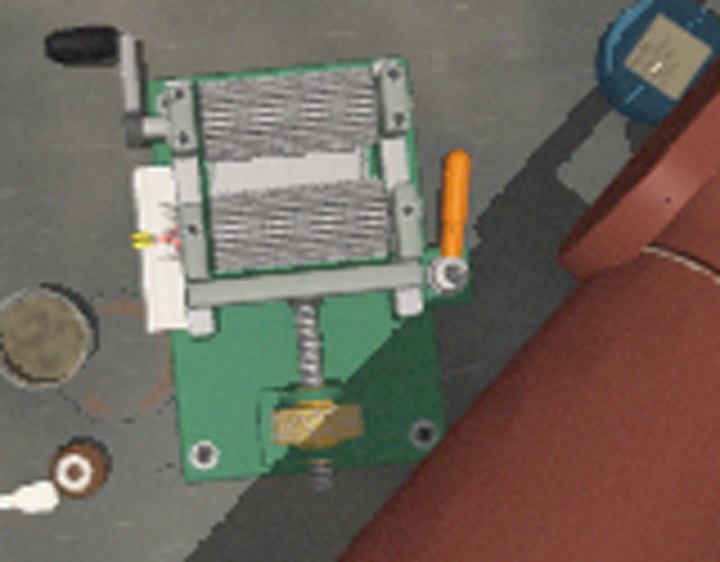

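The lever (455,205) lies home along the mill's right side, measured at about 1.4 rad. The pointer (170,240) is on the tab line, and the beaker, bottle, spoon and tin are where they were.

```bash
python3 -c "
from station import ctrl
print(ctrl.finish_job())"
```

```text
the job is handed in; nothing more can be done
None
```

The job is handed in at about 14 s of the 67 s allowed; the last picture put the red pointer within about 0.5 mm of the tab line and the clamp lever at its stop (about 1.4 rad), with the arm clear, though no verdict came back.

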